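# Clip a brake caliper guide pin and hold the loupe over it

## Robot

A 7-joint arm with a two-finger parallel gripper is mounted at the origin on the work surface. World frame = base frame: x ahead of the robot, y to its left, z up, the work surface at z = 0. Lengths are in m, angles in rad, forces in N, time in s.
With the tool pointing down it reaches from about 0.425 to 0.95 m from the base axis. Payload 4.7 kg.
Tool frame: the origin (TCP) lies between the finger pads; the fingertips stand 25 mm ahead of it and the grasp point (between the pads) lies 6 mm ahead of it; x points along the fingers, z is the direction in which the jaws open and shut, and the axes are right-handed (so a half turn about x gives the same grasp; the last joint's range is limited). The gripper opens to 85 mm and grips with 20 to 120 N. Pads are 22 mm wide; open, the fingers measure 114 mm over their backs; the gripper's body (76 mm by 85 mm) begins 54 mm behind the grasp point. The pads swing forward as they close: fully open they stand 13 mm farther back than shut.
Start: joints at [-1.225, 0.469, -0.049, 1.532, 0.024, 1.141, -0.082], TCP at [0.247, 0.628, 0.256] pointing down, gripper open.
Joint ranges: [-2.59, 2.59], [-0.33, 1.99], [-1.39, 1.29], [0.1, 2.45], [-1.04, 4.18], [0.21, 1.99], [-2.66, 2.66]. Speed limits (rad/s): [2.57, 2.57, 3.14, 3.14, 3.14, 3.14, 3.14].

## Interface

Orientations are given as a 3x3 rotation matrix whose columns are the frame's x, y, z axes.
In Python, from rig import * gives the robot as it stands. Calls block until the motion is done:
- movep(position, orientation): joint-space move of the TCP to a pose.
- move_l(position, attitude=None, feed=0.15, until_force=None): straight line of the TCP; attitude=None keeps the orientation; feed is the mean speed in m/s. With until_force (N) it stops when the force on the tool has changed by that much, and returns True; else False.
- move_joints(angles): joint-space move.
- command_gripper(opening, newtons=None): finger opening in m; newtons is the grip in N (None keeps the last); returns when the fingers have stopped.
- sleep(seconds).
- inverse_kinematics(position, orientation): joint angles nearest the present ones, or None.
- sense(): the state.
- camera(name): name is "side" or "top" or "wrist"; returns (picture, depth): 384x512x3 uint8, red, green, blue; 384x512 float32, m along the optical axis (not along the pixel's ray), 0 where there is no reading.
- camera_params(name): a dict with "K" (3x3 intrinsics, pixels), "dist" ([k1, k2, p1, p2, k3] as OpenCV has them; the pictures are not rectified), "position" and "rotation" of the camera in the world; the wrist camera has in their place "tool_from_camera" (4x4, takes a point from camera to tool coordinates, whose origin is the TCP and whose axes are the tool frame's). Camera axes: x right, y down, z forward; pixel columns grow to the right and rows downward; lengths in m; the calibration is good to about 2 mm. A picture is of the moment at which its call begins: read the wrist's pose just before it. camera_params takes no time and is no camera call.
A pose or a line that the arm cannot do raises Unreachable and nothing moves.
- finish_job(): hands the job in, once; it reports no verdict.
The state is a dict: "time_s": time; "joint_pos": joint angles; "qd": joint speeds; "joint_efforts": joint torques, N m; "position": TCP position; "tcp_rot": TCP orientation; "wrist_force": force on the tool from outside, world axes, zero at the start; "ft_torque": the same for the moment, N m; "finger_gap": finger opening in m.
Only numpy, scipy, OpenCV 4.12 (cv2) and the standard library are available. Lean on these libraries where they do the work, as an engineer would, in place of code of your own. Each camera call takes 0.05 s, during which the arm holds its last target.

## Task

Seat the steel caliper guide pin in the spring clip on the bench: press it down past the sprung jaw until it lies fully home in both forks with the jaw closed over it, and let go of it. Then take the loupe by its handle, not by its lens or rim, and hold it level over the middle of the pin, clear of everything, with the middle of the lens as high as the pointer of the cursor on the upright steel rule, which marks the loupe's focal height. Finish while still holding the loupe steady there; do not shift the cursor, and leave the spray can, the grease pot and the brake pad alone.

Things in the scene. Friction and masses are not known exactly. Their poses are not given: they have to be found in the camera images.
- cradle: The spring clip, screwed to the bench: grey base plate 80 x 104 x 8 mm carrying two steel forks and a black sprung jaw, 68 mm high in all. Origin: centre of its underside, z up, y along the seated pin. Forks 12 mm thick along y, centred at y = +38 and -38 mm: 64 mm free between them for the fingers. The jaw is on the +x side (away from the robot).
- clip_seat (a point): Where the seated pin's centre belongs: midway between the forks, 44 mm above the clip's origin; axes as the clip. In the clip's frame each fork is a U 13.5 mm wide, floor at z = 38 mm, open upwards: tall prong on the -x side (inner face x = -7 mm, to z = 60 mm, then a lip flared outwards to z = 68 mm), low prong on the +x side to z = 46 mm.
- jaw (a joint): Angle of the sprung jaw, rad: 0 shut, grows to 0.5 as its noses are pushed to the clip's +x. A nose over each fork, hinged below at x = 14, z = 16 mm (clip's frame). Shut, a nose reaches in to x = 1 mm, underside z = 51 mm, its steep front rising to x = 8 mm at z = 66 mm. A pin pressed straight down shoves it aside (some 0.15 rad, 5 to 15 N in all) and at the floor it springs back over the pin.
- pin: The guide pin: its body; origin on the shank's surface, 6 mm from the axis (it turns as the pin rolls), y along the pin.
- pin_center (a point): Centre of the caliper guide pin: a plain round steel rod 12 mm in diameter and 110 mm long, with a groove and a hexagon no wider than the shank at one end, about 0.1 kg, lying on the bench. y runs along the pin; either way round will do in the clip.
- loupe: The loupe: its body. Origin on the underside below the grip point, x from the handle to the lens, z up through the lens.
- loupe_grip (a point): The grip point of the loupe: on the centre line of its black flat-sided handle, in its front half, 7 mm above the bench as it lies flat. The handle is 20 mm wide (y) and 14 mm high (z) and reaches from 60 mm behind this point to 25 mm ahead of it; a neck then joins it to the rim. x runs from the handle to the lens, z up. The loupe weighs about 0.1 kg and balances about 25 mm ahead of this point.
- lens: The lens with its rim, fixed to the loupe: a disc 72 mm in diameter and 14 mm high; origin at its very middle, which is 75 mm from the grip point along the loupe's x and at the same height (its axes are the loupe's).
- gauge: The rule stand, fixed to the bench by its magnet: a blue block 44 x 60 x 36 mm with a steel rule 26 mm wide standing upright in it to 226 mm above the bench, beside the clip on the clip's +x side (the far side from the robot). Origin on the bench below the rule.
- cursor_tip (a point): Tip of the pointer of the brass cursor that slides on the upright rule; the pointer sticks out 34 mm from the rule towards the clip. Its height, 115 to 165 mm above the bench, is the height for the middle of the lens. Held by friction.
- spray_can: Bystander: red and silver spray can with a white cap, 65 mm in diameter, 196 mm high, standing; origin under its centre.
- grease_pot: Bystander: white pot with a red lid, 86 mm in diameter, 72 mm high; origin under its centre.
- brake_pad: Bystander: brake pad lying flat, 46 x 126 x 17 mm; origin under its centre.

How it is judged:
By the outcome, as a careful person would: the job done as asked, in the order asked, and still so for the second after the job is handed in, while the arm keeps its last pose, push and grip.
It also fails if it takes over 51 s, if anything falls off the work surface, if the arm or the gripper's body presses on something with over 40 N, if the wrist force passes 120 N, or if a joint passes its speed limit or range.

## Working session

There is one attempt and no reset: what is moved stays moved. The work goes in short steps, each a Python script; the robot and the scene stay as the last script left them, time stands still between calls to the robot, and variables do not carry over. Pictures are saved under pics/ and viewed, and the job is handed in when it is done.

```bash
ls; mkdir -p pics
python3 - <<'E'
from rig import *
import cv2, numpy as np
s=sense(); print({k:np.round(v,3) for k,v in s.items()})
for n in ("side","top","wrist"):
    p,d=camera(n); cv2.imwrite(f"pics/{n}0.png",p[:,:,::-1]); np.save(f"pics/{n}0_d.npy",d); np.save(f"pics/{n}0_p.npy",p)
    print(n,{k:np.round(v,4).tolist() for k,v in camera_params(n).items()}, (d>0).mean())
E
```

```text
pics
{'time_s': np.float64(0.0), 'joint_pos': array([-1.225,  0.469, -0.049,  1.534,  0.024,  1.141, -0.082]), 'qd': array([ 0.001, -0.002, -0.   ,  0.   ,  0.001,  0.001, -0.002]), 'joint_efforts': array([-0.0000e+00, -5.1030e+01, -4.7000e-02, -2.3771e+01,  1.1000e-02,
        8.0000e-03,  0.0000e+00]), 'position': array([0.247, 0.628, 0.255]), 'tcp_rot': array([[-0.001, -0.931,  0.366],
       [-0.002,  0.366,  0.931],
       [-1.   , -0.   , -0.002]]), 'wrist_force': array([-0.339, -0.139, -0.341]), 'ft_torque': array([-0.001,  0.019, -0.023]), 'finger_gap': np.float64(0.086)}
side {'K': [[386.5136, 0.0, 251.5193], [0.0, 386.5136, 195.14], [0.0, 0.0, 1.0]], 'dist': [-0.117, 0.0, 0.0, 0.0, 0.0], 'position': [0.2955, -0.5852, 0.6469], 'rotation': [[0.8937, -0.2906, 0.3419], [-0.4487, -0.5773, 0.6821], [-0.0008, -0.763, -0.6464]]} 0.9958699544270834
top {'K': [[463.3287, 0.0, 260.4491], [0.0, 463.3287, 189.6754], [0.0, 0.0, 1.0]], 'dist': [-0.0704, 0.0, 0.0, 0.0, 0.0], 'position': [0.3875, -0.0055, 1.1204], 'rotation': [[0.0273, -0.9827, 0.1833], [-0.9996, -0.0247, 0.0166], [-0.0118, -0.1837, -0.9829]]} 0.9959157307942709
wrist {'K': [[282.9479, 0.0, 254.7906], [0.0, 282.9479, 193.2584], [0.0, 0.0, 1.0]], 'dist': [-0.051, 0.0, 0.0, 0.0, 0.0], 'tool_from_camera': [[-0.0012, -0.2938, 0.9559, -0.1174], [-0.0002, -0.9559, -0.2938, 0.0764], [1.0, -0.0006, 0.0011, -0.0015], [0.0, 0.0, 0.0, 1.0]]} 0.9959564208984375
```

View pics/side0.png

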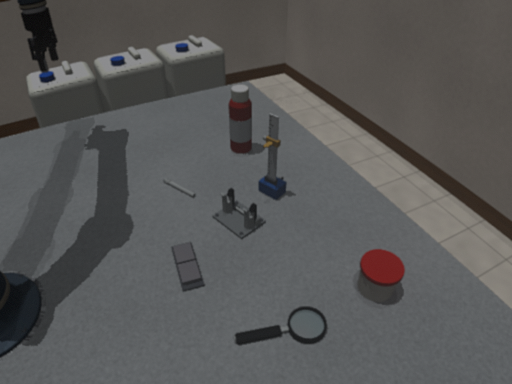

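View pics/top0.png

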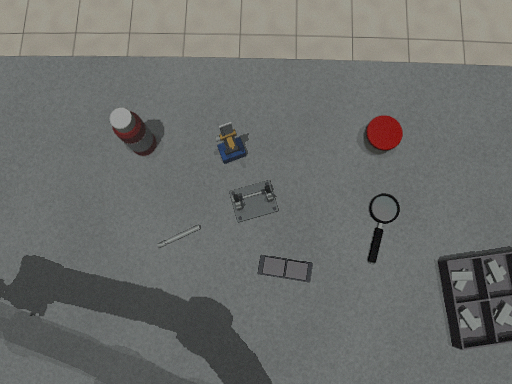

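View pics/wrist0.png

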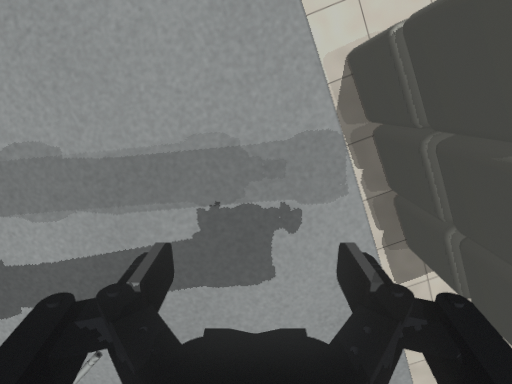

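The side view shows the pin at (180,187), the clip at (240,215), the gauge at (272,160) and the loupe at (285,328). In the top view the pin is at (180,236), the clip at (254,200), the pointer near (231,143), the lens at (384,208) and the handle at (376,245). Next I'll measure these.

```bash
cat > h.py <<'E'
from rig import *
import cv2, numpy as np
def cam(n,s=None):
    c=camera_params(n); K=np.array(c["K"]); D=np.array(c["dist"])
    if n=="wrist":
        T=np.array(c["tool_from_camera"]); R0=np.array(s["tcp_rot"]); 
        return K,D,np.array(s["position"])+R0@T[:3,3],R0@T[:3,:3]
    return K,D,np.array(c["position"]),np.array(c["rotation"])
def rays(C,px):
    K,D,p,R=C
    u=cv2.undistortPoints(np.array(px,float).reshape(-1,1,2),K,D).reshape(-1,2)
    return p,np.c_[u,np.ones(len(u))]@R.T
def onplane(C,px,z):
    p,r=rays(C,px); return p+r*((z-p[2])/r[:,2])[:,None]
def bydepth(C,px,d):
    p,r=rays(C,px); return p+r*np.array(d).reshape(-1,1)
def proj(C,X):
    K,D,p,R=C
    return cv2.projectPoints((np.array(X,float).reshape(-1,3)-p)@R,np.zeros(3),np.zeros(3),K,D)[0].reshape(-1,2)
def tri(C1,a,C2,b):
    p1,r1=rays(C1,[a]);p2,r2=rays(C2,[b]);A=np.c_[r1[0],-r2[0]]
    t=np.linalg.lstsq(A,p2-p1,rcond=None)[0]
    x1=p1+t[0]*r1[0];x2=p2+t[1]*r2[0]
    return (x1+x2)/2,np.linalg.norm(x1-x2)
def snap(n,tag):
    s=sense(); p,d=camera(n); cv2.imwrite(f"pics/{tag}.png",p[:,:,::-1]); np.savez(f"pics/{tag}.npz",p=p,d=d,pos=s["position"],R=s["tcp_rot"])
    return s,p,d
E
python3 - <<'E'
from h import *
C=cam("top"); p=np.load("pics/top0_p.npy"); d=np.load("pics/top0_d.npy")
hh,ww=d.shape
vv,uu=np.mgrid[:hh,:ww]
X=bydepth(C,np.c_[uu.ravel(),vv.ravel()],d.ravel()).reshape(hh,ww,3)
X[d==0]=np.nan
print("bench z",np.nanmedian(X[280:300,300:350,2]),np.nanstd(X[280:300,300:350,2]), np.nanmedian(X[100:120,250:300,2]))
np.save("pics/topX.npy",X)
g=p.astype(int).sum(2)
def crop(y0,y1,x0,x1,f,name): cv2.imwrite(name,cv2.resize(p[y0:y1,x0:x1,::-1],None,fx=f,fy=f,interpolation=cv2.INTER_CUBIC))
crop(110,260,150,300,5,"pics/crop_a.png")
# pin
pm=(p.min(2)>120); n,l,st,ce=cv2.connectedComponentsWithStats(pm.astype(np.uint8))
for i in range(1,n):
    if st[i,4]>30: print(st[i],ce[i])
# loupe dark
m=(p.max(2)<45); n,l,st,ce=cv2.connectedComponentsWithStats(m.astype(np.uint8))
for i in range(1,n):
    if st[i,4]>60: print("dark",st[i],ce[i])
Hm=X[:,:,2]
v=np.clip((Hm/0.22)*255,0,255); v[np.isnan(v)]=0
cv2.imwrite("pics/hm.png",cv2.resize(v[100:290,110:410].astype(np.uint8),None,fx=2.5,fy=2.5,interpolation=cv2.INTER_NEAREST))
E
```

```text
bench z 0.0002463338964420192 0.0021928336560579085 7.161656845844355e-05
[   0    0   79   33 2483] [38.22714458 15.67861458]
[  74    0   58   56 2860] [102.8520979   27.47972028]
[ 131    0   55   33 1752] [158.18550228  15.95947489]
[ 184    0   57   58 3019] [212.31103014  28.05001656]
[ 241    0   55   35 1863] [268.38325282  16.68062265]
[ 297    0   55   37 1944] [323.9840535   17.40997942]
[ 352    0   56   38 1999] [379.31065533  18.2136068 ]
[ 407    0   55   40 2075] [433.97590361  19.13831325]
[ 461    0   51   43 2062] [486.77352085  19.96750727]
[  0  34  22  22 457] [ 9.91466083 44.18380744]
[  21   34   54   22 1117] [47.37421665 44.40376007]
[ 128   34   56   23 1202] [155.74209651  44.66888519]
[ 240   35   56   24 1241] [267.49234488  46.54955681]
[ 297   36   55   24 1230] [324.0195122   47.82682927]
[ 353   38   56   24 1241] [380.15390814  49.42465753]
[ 409   40   55   24 1208] [436.01738411  51.27152318]
[ 464   42   48   24 1044] [487.86302682  53.37547893]
[109 107  22  22 360] [119.92222222 117.51388889]
[158 226  41  20  82] [178.36585366 235.7804878 ]
[489 260  17  22 188] [496.86170213 270.59042553]
[452 272  21   8 162] [461.64814815 275.52469136]
[455 281  12  10  70] [460.31428571 284.55714286]
[496 303  16  22 203] [504.92610837 315.22167488]
[461 309  20  21 198] [471.02525253 319.24747475]
[460 320   7   8  36] [462.66666667 323.83333333]
dark [369 194  31  30 192] [384.03125 209.03125]
dark [368 227  15  36 287] [374.97212544 244.84320557]
dark [506 254   6  31 105] [509.36190476 264.62857143]
dark [456 258  32  45 433] [477.45727483 282.58660508]
dark [438 260  24  89 784] [449.3494898  303.79719388]
dark [490 290  22   8  71] [501.16901408 294.18309859]
dark [464 301  48  47 599] [487.26043406 329.68113523]
```

View pics/crop_a.png

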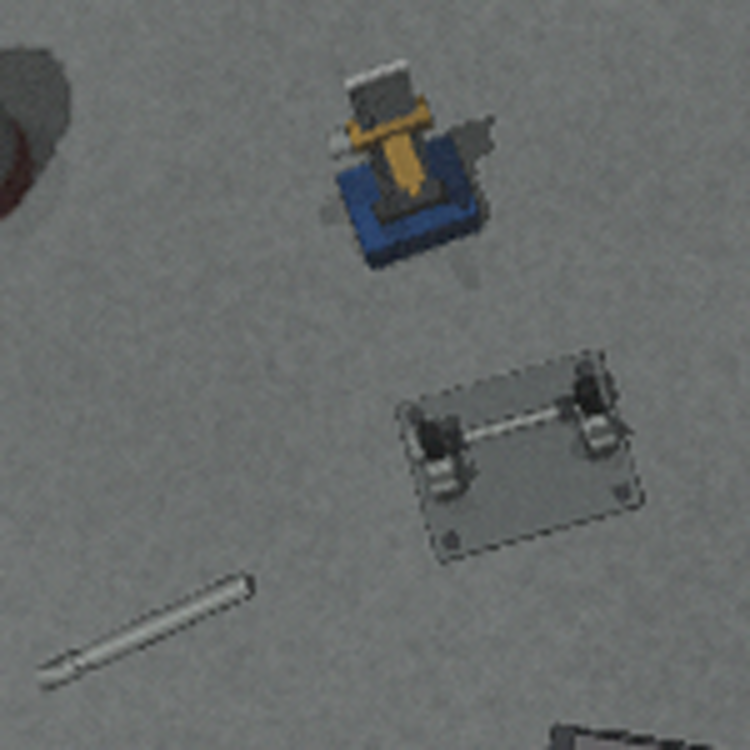

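View pics/hm.png

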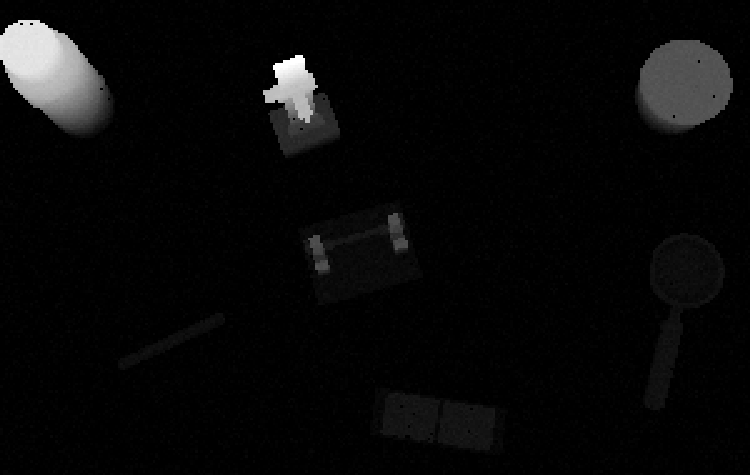

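The crop (5x, offset 150,110) shows the pin's ends at (45,680) and (250,586), the base plate corners at (398,403), (600,350), (642,505) and (443,562), and the pointer tip at about (413,192).

```bash
cat > meas.py <<'E'
from h import *
C=cam("top"); p=np.load("pics/top0_p.npy"); d=np.load("pics/top0_d.npy"); X=np.load("pics/topX.npy")
o=np.array([150,110]); cr=lambda *q:np.array(q)/5+o-0.4
f=lambda a:np.round(a,4).tolist()
# pin mask: height
Z=X[:,:,2]
m=np.zeros(Z.shape,np.uint8); m[222:252,152:206]=((Z[222:252,152:206]>0.006)&(Z[222:252,152:206]<0.03))
n,l,st,ce=cv2.connectedComponentsWithStats(m); i=1+np.argmax(st[1:,4]); ys,xs=np.where(l==i)
P=onplane(C,np.c_[xs,ys],0.007); c=P.mean(0);u,s,v=np.linalg.svd(P-c); t=(P-c)@v[0]
print("pin c",f(c),"dir",f(v[0]),"len",np.ptp(t),"mid",f(c+v[0]*(t.max()+t.min())/2),"wid",np.ptp((P-c)@v[1]))
# clip
B=onplane(C,cr((398,403),(600,350),(642,505),(443,562)),0.006)
print("clip corners",f(B),"edges",[round(np.linalg.norm(B[a]-B[(a+1)%4]),4) for a in range(4)],"ctr",f(B.mean(0)))
y=(B[0]-B[1])+(B[3]-B[2]); x=(B[0]-B[3])+(B[1]-B[2])
print("clip y dir",f(y/np.linalg.norm(y)),"x dir",f(x/np.linalg.norm(x)), "yaw",np.arctan2(-y[0],y[1]),np.arctan2(x[1],x[0]))
# height mask clip
m=np.zeros(Z.shape,np.uint8); m[175:225,225:285]=(Z[175:225,225:285]>0.004)
ys,xs=np.where(m); r=cv2.minAreaRect(onplane(C,np.c_[xs,ys],0.008)[:,:2].astype(np.float32)*1000); print("clip rect",r)
# lens
m=np.zeros(Z.shape,np.uint8); m[185:270,360:405]=(Z[185:270,360:405]>0.0055)
ys,xs=np.where(m); P=onplane(C,np.c_[xs,ys],0.010)[:,:2]
dk=(p.max(2)<60); k=np.zeros_like(m); k[190:226,365:403]=dk[190:226,365:403]; yy,xx=np.where(k); Q=onplane(C,np.c_[xx,yy],0.014)[:,:2]
(cx,cy),rr=cv2.minEnclosingCircle((Q*1000).astype(np.float32)); print("lens",cx,cy,rr)
k=np.zeros_like(m); k[227:264,365:386]=dk[227:264,365:386]; yy,xx=np.where(k); Q=onplane(C,np.c_[xx,yy],0.013)[:,:2]
print("handle rect",cv2.minAreaRect((Q*1000).astype(np.float32)),Q.mean(0))
# brass
hsv=cv2.cvtColor(p,cv2.COLOR_RGB2HSV); b=(hsv[:,:,0]>12)&(hsv[:,:,0]<28)&(hsv[:,:,1]>110)&(hsv[:,:,2]>60)
bb=np.zeros_like(m); bb[115:160,210:250]=b[115:160,210:250]; ys,xs=np.where(bb)
for yv in range(ys.min(),ys.max()+1):
    q=xs[ys==yv]
    if len(q): print(yv,q.min(),q.max(),np.round(np.nanmedian(Z[yv,q]),4), f(np.nanmedian(X[yv,q],axis=0)))
E
python3 meas.py
```

```text
pin c [0.4767, 0.2092, 0.007] dir [-0.4513, 0.8924, -0.0] len 0.11059742896512245 mid [0.4765, 0.2095, 0.007] wid 0.011799146943766003
clip corners [[0.5921, 0.0899, 0.006], [0.6211, -0.0084, 0.006], [0.5448, -0.0306, 0.006], [0.5145, 0.065, 0.006]] edges [np.float64(0.1025), np.float64(0.0795), np.float64(0.1003), np.float64(0.0815)] ctr [0.5681, 0.029, 0.006]
clip y dir [-0.2923, 0.9563, 0.0] x dir [0.9563, 0.2924, 0.0] yaw 0.296599579713656 0.2967623376189713
clip rect ((569.6903686523438, 26.00298309326172), (118.41815948486328, 141.9955291748047), 1.5010738372802734)
lens 555.3070678710938 -285.30474853515625 38.406776428222656
handle rect ((467.2737731933594, -263.2716064453125), (20.189006805419922, 85.47026824951172), 75.24786376953125) [ 0.46702327 -0.26326829]
130 234 234 0.1651 [0.695, 0.0712, 0.1651]
131 234 234 0.1655 [0.6926, 0.0711, 0.1655]
132 233 235 0.1661 [0.6902, 0.0711, 0.1661]
133 231 235 0.1633 [0.6887, 0.073, 0.1633]
134 220 235 0.1648 [0.686, 0.0773, 0.1648]
135 220 230 0.1653 [0.6834, 0.087, 0.1653]
136 220 231 0.1646 [0.6811, 0.09, 0.1646]
137 220 231 0.1632 [0.6794, 0.09, 0.1632]
138 221 231 0.16 [0.6782, 0.0872, 0.16]
139 221 231 0.1593 [0.6764, 0.0829, 0.1593]
140 227 232 0.1578 [0.6745, 0.0806, 0.1578]
141 227 232 0.1578 [0.6724, 0.0804, 0.1578]
142 228 233 0.1576 [0.6702, 0.0785, 0.1576]
143 229 233 0.1573 [0.668, 0.0773, 0.1573]
144 229 233 0.1579 [0.6656, 0.0771, 0.1579]
145 229 234 0.1582 [0.6634, 0.0759, 0.1582]
146 229 233 0.1589 [0.6609, 0.0768, 0.1589]
147 230 233 0.1544 [0.6599, 0.0771, 0.1544]
148 232 233 0.1582 [0.6567, 0.0735, 0.1582]
```

Run:
```python
from h import *
p=np.load("pics/side0_p.npy")
cv2.imwrite("pics/crop_s.png",cv2.resize(p[105:245,155:300,::-1],None,fx=5,fy=4*1.0+1,interpolation=cv2.INTER_CUBIC)[:600*2])
cv2.imwrite("pics/crop_s.png",cv2.resize(p[105:205,225:300,::-1],None,fx=6,fy=6,interpolation=cv2.INTER_CUBIC))
```

```text
(no output)
```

View pics/crop_s.png

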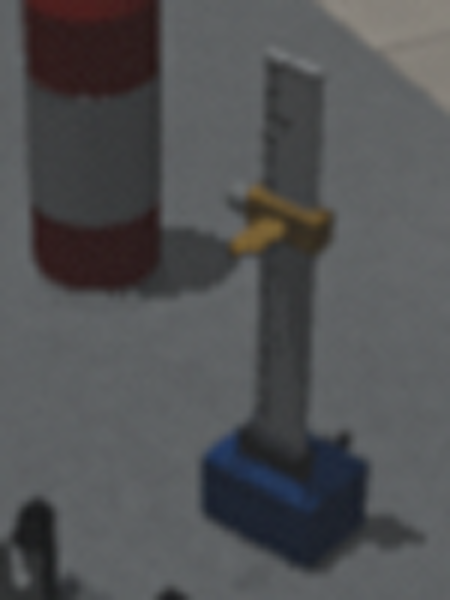

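Dimensions agree with those given: pin 110.6 x 11.8 mm, plate 101 x 80 mm, handle 85 x 20 mm, and 91 mm from handle centre to lens against 92.5 mm. Next I'll triangulate the pointer, check the bar between the forks, and hover over the pin.

```bash
cat >> h.py <<'E'
def Rdown(yaw):
    c,s=np.cos(yaw),np.sin(yaw)
    return np.array([[0,-s,c],[0,c,s],[-1,0,0.]])  # x down, y along body y, z along body x
def bestyaw(pos,yaws):
    q0=np.array(sense()["joint_pos"]); o=[]
    for y in yaws:
        q=inverse_kinematics(pos,Rdown(y))
        if q is not None: o.append((np.abs(np.array(q)-q0).max(),y,np.round(q,2)))
    return sorted(o,key=lambda a:a[0])
E
python3 - <<'E'
from h import *
T=cam("top");S=cam("side")
print(tri(T,(232.5,148.3),S,(263.6,146.2)))
X=np.load("pics/topX.npy")
# clip heights in clip frame
c=np.array([.568,.029]);a=.2967;Rz=np.array([[np.cos(a),-np.sin(a)],[np.sin(a),np.cos(a)]])
for v in range(182,212,1):
    for u in range(232,276,1):
        x=(X[v,u,:2]-c)@Rz
        if X[v,u,2]>0.014 and abs(x[1])<26: print(v,u,np.round(x*1000,0),round(X[v,u,2]*1000,1),end=' ')
print()
L=[]
for v in range(175,215):
    for u in range(230,280):
        x=(X[v,u,:2]-c)@Rz
        if X[v,u,2]>0.055: L.append([*x,X[v,u,2]])
L=np.array(L)*1000
for sg in(1,-1):
    q=L[L[:,1]*sg>0]; print(len(q),q.mean(0),q.min(0),q.max(0))
print([b[:2] for b in bestyaw([.4765,.2095,.12],[.468,.468+np.pi,.468-np.pi])],[b[:2] for b in bestyaw([.568,.029,.12],[.297,.297+np.pi,.297-np.pi])])
E
```

```text
(array([0.65633319, 0.07324139, 0.15878199]), np.float64(0.0009465754698012934))
182 267 [ 34. -43.] 15.1 185 267 [ 17. -38.] 68.4 185 268 [ 16. -40.] 68.4 185 269 [ 24. -45.] 22.2 185 270 [ 23. -47.] 27.0 186 265 [ 16. -33.] 65.9 186 266 [ 15. -35.] 67.5 186 267 [ 15. -38.] 66.2 186 268 [ 14. -40.] 65.1 186 269 [ 21. -44.] 24.9 186 270 [ 21. -47.] 23.9 187 265 [ 14. -32.] 67.9 187 266 [ 14. -35.] 63.5 187 267 [ 13. -37.] 66.3 187 268 [ 13. -39.] 62.6 187 269 [ 12. -42.] 60.2 187 270 [ 18. -46.] 24.5 188 265 [ 12. -32.] 64.1 188 266 [ 11. -34.] 67.7 188 267 [ 10. -36.] 68.1 188 268 [  9. -38.] 68.4 188 269 [  9. -41.] 68.9 188 270 [ 16. -45.] 25.1 188 271 [ 15. -48.] 25.8 189 263 [ 20. -29.] 15.6 189 265 [ 13. -32.] 48.0 189 266 [  9. -34.] 63.1 189 267 [  8. -36.] 68.9 189 268 [  7. -38.] 67.8 189 269 [  8. -40.] 59.9 189 270 [ 13. -45.] 26.2 189 271 [ 14. -47.] 21.2 190 261 [ 18. -23.] 20.4 190 262 [ 17. -26.] 20.2 190 263 [ 16. -28.] 24.2 190 264 [ 16. -30.] 21.9 190 265 [ 13. -32.] 33.2 190 266 [  7. -33.] 62.3 190 267 [  7. -35.] 60.0 190 268 [  7. -38.] 55.2 190 269 [  6. -40.]
[... 5482 characters left out ...]
7.] 34.6 208 241 [-13.  34.] 29.8 209 237 [-13.  44.] 31.4 209 238 [-13.  42.] 28.3 209 239 [-13.  40.] 20.1 209 240 [-13.  37.] 20.3 209 241 [-13.  35.] 14.0 
50 [ 1.50961289 38.72104549 64.32602311] [-15.53435904  33.70224992  56.07382869] [16.48004071 44.38577012 71.51087355]
51 [  1.2047213  -36.61068928  64.09571705] [-15.79253097 -42.29661345  55.02358582] [ 16.73114971 -31.10564995  70.47363691]
[(np.float64(0.5294005471085307), 0.468), (np.float64(2.340820651786329), 3.609592653589793), (np.float64(2.340820651786329), -2.673592653589793)] [(np.float64(0.7815876044518781), 0.297), (np.float64(2.140347035272862), -2.844592653589793), (np.float64(2.140347035272863), 3.4385926535897933)]
```

The clip frame checks out: nose, lip and floor heights read about 67, 68 and 38 mm, the forks are at y = +38.7 and -36.6 (so the clip's y shifts about +1 mm), and the bar between the forks is only about 21 mm high. The pointer tip is near z = 0.159. Now the hover over the pin.

Run:
```python
from h import *
movep([.4765,.2095,.13],Rdown(.468))
s,p,d=snap("wrist","w1"); print(s["time_s"],np.round(s["position"],4))
C=cam("wrist",s)
m=cv2.cvtColor(p,cv2.COLOR_RGB2GRAY)
pred=proj(C,[[.4765-.055*np.sin(.468),.2095+.055*np.cos(.468),.006],[.4765+.055*np.sin(.468),.2095-.055*np.cos(.468),.006]]); print(pred)
```

```text
1.95 [0.4765 0.2113 0.1302]
[[256.08422197 133.74957757]
 [255.62250338 251.01954657]]
```

View pics/w1.png

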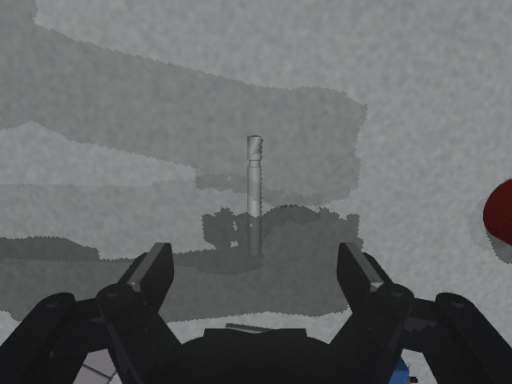

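The wrist view shows the pin upright at column 255, rows 136 to 253, which is where I predicted it. The arm was still settling, so I'll measure again at rest.

Run:
```python
from h import *
s,p,d=snap("wrist","w2"); print(s["time_s"],np.round(s["position"],4),np.round(s["tcp_rot"],4).tolist())
C=cam("wrist",s)
vv,uu=np.mgrid[:384,:512]
X=bydepth(C,np.c_[uu.ravel(),vv.ravel()],d.ravel()).reshape(384,512,3)
print("bench",np.median(X[100:130,200:300,2]),X[100:130,200:300,2].std())
b=np.median(X[100:130,200:300,2])
m=np.zeros((384,512),np.uint8); m[120:270,235:280]=(X[120:270,235:280,2]-b>.006)
n,l,st,ce=cv2.connectedComponentsWithStats(m); i=1+np.argmax(st[1:,4]); ys,xs=np.where(l==i); print(st[i],ce[i])
P=onplane(C,np.c_[xs,ys],.007); c=P.mean(0); v=np.linalg.svd(P-c)[2]; t=(P-c)@v[0]
print(c,v[0],np.ptp(t),c+v[0]*(t.max()+t.min())/2, "yaw",np.arctan2(-v[0][0],v[0][1]))
```

```text
2.0 [0.4765 0.2112 0.1302] [[0.0005, -0.4536, 0.8912], [0.0009, 0.8912, 0.4536], [-1.0, 0.0006, 0.0009]]
bench -0.0002636127660410187 0.015664899097779062
[ 246  136   15  120 1567] [253.85386088 194.56796426]
[0.47464715 0.2090582  0.007     ] [ 4.55799250e-01 -8.90082605e-01 -1.24066342e-18] 0.11196324469167351 [0.47614206 0.20613895 0.007     ] yaw -2.6683226957957427
```

Run:
```python
from h import *
R=Rdown(.471)
command_gripper(.045,60)
tgt=np.array([.4760,.2085,.06]); move_l(tgt,R,feed=.15)
s=sense(); e=np.array(s["position"])-tgt; print(s["time_s"],e)
tgt[2]=.029
print(move_l(tgt-e*[1,1,1],R,feed=.08,until_force=10))
s=sense(); print(np.round(s["position"],4),np.round(s["wrist_force"],1))
command_gripper(0.0,80)
s=sense(); print(s["time_s"],s["finger_gap"],np.round(s["position"],4),np.round(s["wrist_force"],1))
s,p,d=snap("wrist","w3")
```

```text
3.1417 [4.26923867e-04 6.33396903e-05 2.89688840e-04]
False
[0.4756 0.2084 0.0286] [ 0.9 -0.  -0.2]
4.1167 0.00822723584416231 [0.476  0.2086 0.0294] [-0.1 -0.1  5.6]
```

View pics/w3.png

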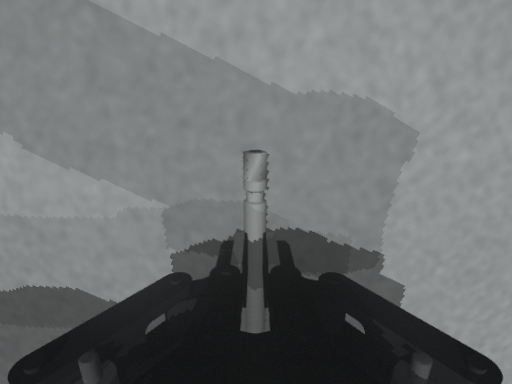

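The gap reads 8.2 mm on a 12 mm pin and Fz is +5.6 N, so the tips have closed above the pin's axis. I'll open, go a few mm lower and grip again.

Run:
```python
from h import *
R=Rdown(.471)
command_gripper(.022,80)
s=sense(); print(s["finger_gap"],np.round(s["wrist_force"],1))
print(move_l([.4756,.2084,.0215],R,feed=.03,until_force=5))
s=sense(); print(np.round(s["position"],4),np.round(s["wrist_force"],1))
z=s["position"][2]
if z>.0225: move_l([.4756,.2084,z+.001],R)
command_gripper(0.0,80)
s=sense(); print(s["time_s"],s["finger_gap"],np.round(s["position"],4),np.round(s["wrist_force"],1))
s,p,d=snap("wrist","w4")
```

```text
0.021659863034841454 [-0.1  0.2  0.8]
True
[0.476  0.2086 0.0251] [-0.4  0.3  6.2]
5.2167 0.008628050254263359 [0.4754 0.2083 0.0261] [-0.4 -0.1  3.3]
```

View pics/w4.png

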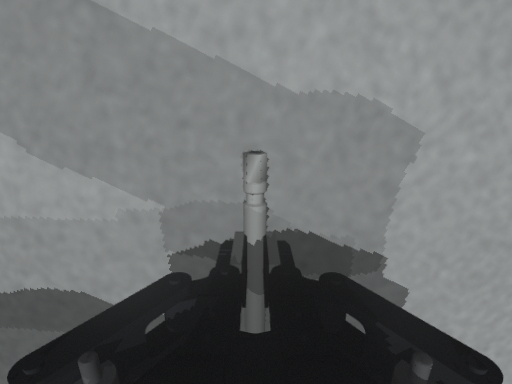

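The tips touch the bench at TCP z = 25 mm, so the geometry is as stated, and the gap reading is probably just low because the pads give. A lift will test the grip.

Run:
```python
from h import *
R=Rdown(.471)
move_l([.4756,.2084,.10],R,feed=.12)
s,p,d=snap("wrist","w5"); print(s["time_s"],s["finger_gap"],np.round(s["position"],4),np.round(s["wrist_force"],2),np.round(s["ft_torque"],3))
s,p,d=snap("side","s5"); cv2.imwrite("pics/s5c.png",cv2.resize(p[80:230,130:270,::-1],None,fx=4,fy=4,interpolation=cv2.INTER_CUBIC))
```

```text
6.0333 0.008157561279993855 [0.4751 0.2082 0.0995] [-0.26 -0.1  -0.54] [ 0.017 -0.015 -0.001]
```

View pics/w5.png

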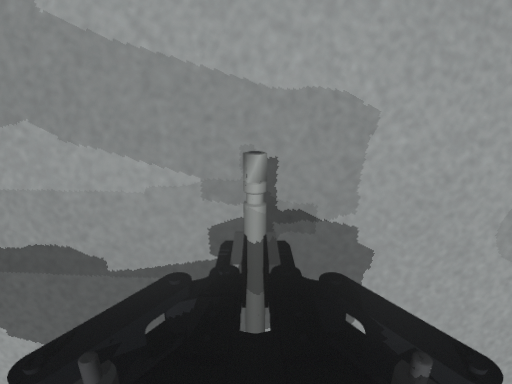

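View pics/s5c.png

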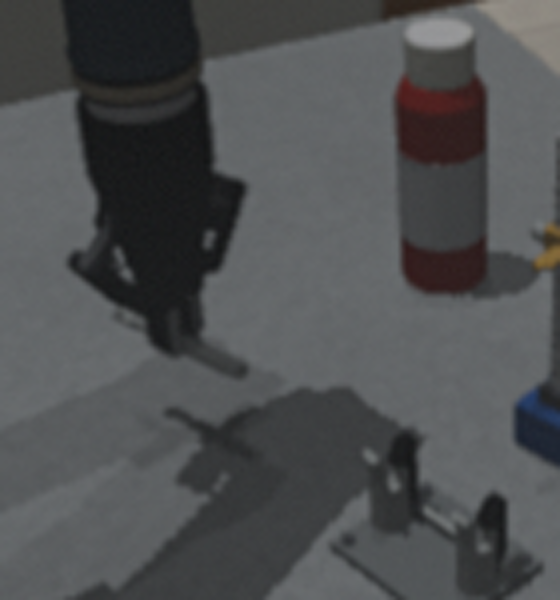

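The pin is held level, pointing at the camera's right in the side crop. Next stop is above the clip, for a wrist view.

Run:
```python
from h import *
R=Rdown(.2967)
move_l([.490,.18,.13],Rdown(.45),feed=.2)
move_l([.5677,.030,.125],R,feed=.2)
sleep(.2)
s,p,d=snap("wrist","w6"); print(s["time_s"],s["finger_gap"],np.round(s["position"],4),np.round(s["wrist_force"],2),np.round(s["tcp_rot"],4).tolist())
cv2.imwrite("pics/w6c.png",cv2.resize(p[90:350,150:360,::-1],None,fx=3.0,fy=2.3,interpolation=cv2.INTER_CUBIC))
```

```text
7.6917 0.008439325672637284 [0.5673 0.0314 0.125 ] [ 0.   -0.59 -1.57] [[-0.0003, -0.2946, 0.9556], [0.0006, 0.9556, 0.2946], [-1.0, 0.0007, -0.0001]]
```

View pics/w6.png

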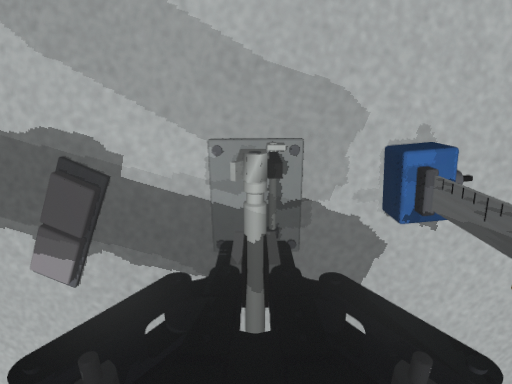

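View pics/w6c.png

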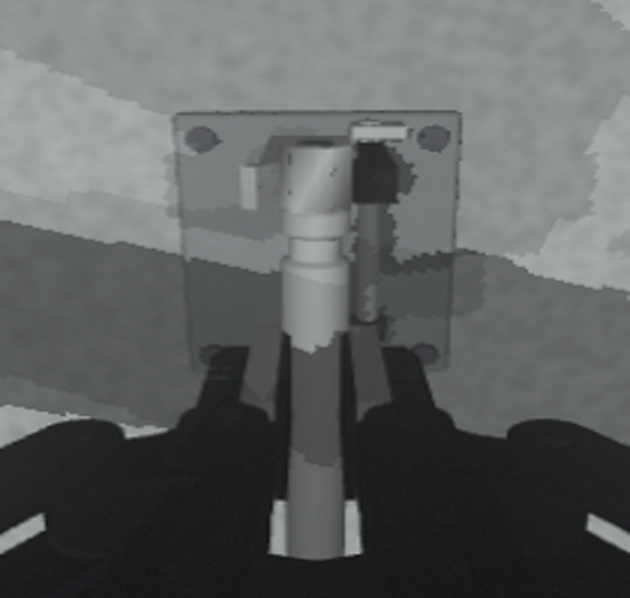

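The wrist view shows the pin over the plate, with the plate's left edge running through crop (176,115)–(190,368) and its right edge through (460,113)–(445,368). I'll compute the pin's offset and yaw relative to the plate from this one picture.

```bash
cat > rel.py <<'E'
from h import *
z=np.load("pics/w6.npz"); s={"position":z["pos"],"tcp_rot":z["R"]}; p=z["p"]; d=z["d"]
C=cam("wrist",s); g=cv2.GaussianBlur(cv2.cvtColor(p,cv2.COLOR_RGB2GRAY).astype(np.float32),(0,0),1)
vv,uu=np.mgrid[:384,:512]
X=bydepth(C,np.c_[uu.ravel(),vv.ravel()],d.ravel()).reshape(384,512,3)
Rt=z["R"]; loc=(X-z["pos"])@Rt   # tool coords
Z=X[:,:,2]
# plate by depth: per row edge columns where height > 4mm vs bench
L=[];Rr=[]
for v in range(145,236):
    b=np.where(cv2.GaussianBlur(Z,(1,7),0)[v,190:320]>.0045)[0]+190
    L.append((b.min(),v)); Rr.append((b.max(),v))
def fit(pts,z):
    W=onplane(C,pts,z); l=(W-z0)@Rt; a=np.polyfit(l[:,1],l[:,2],1)
    for _ in range(3):
        r=l[:,2]-np.polyval(a,l[:,1]); k=np.abs(r)<2*max(r.std(),1e-4); a=np.polyfit(l[k,1],l[k,2],1)
    return a,r.std()
z0=z["pos"]
M=lambda *q:np.c_[np.array(q)[:,0]/3+150-.33,np.array(q)[:,1]/2.3+90-.3]
for nm,P in(("auto L",L),("auto R",Rr)):
    print(nm,fit(P,.008),P[0],P[-1])
for nm,P in(("man L",M((176,115),(190,368))),("man R",M((460,113),(445,368)))):
    print(nm,fit(P,.008))
B=onplane(C,M((202,139),(433,138),(213,355),(427,354)),.009); print("bolts tool yz",np.round(((B-z0)@Rt)[:,1:]*1000,1).tolist(), "world",np.round(B.mean(0),4))
# pin
pm=(loc[:,:,0]>.010)&(loc[:,:,0]<.030)&(np.abs(loc[:,:,2])<.012)&(np.abs(loc[:,:,1])<.07); pm[232:]=False
ys,xs=np.where(pm); print("pin rows",ys.min(),ys.max(),"tool x median of top", np.median(loc[pm],axis=0))
e=[]
for v in range(155,232):
    q=xs[ys==v]
    if len(q)>8: e.append((q.min()-.0,v,q.max()))
e=np.array(e,float)
mid=np.c_[(e[:,0]+e[:,2])/2,e[:,1]]
zp=z0[2]-.020
W=onplane(C,mid,zp+.003); l=(W-z0)@Rt; a=np.polyfit(l[:,1],l[:,2],1); print("pin line z=a*y+b",a, "width",np.ptp(onplane(C,[(e[20,0]-.5,e[20,1]),(e[20,2]+.5,e[20,1])],zp),axis=0))
for v in (160,200,225):
    q=loc[v,int(mid[v-155,0])-2:int(mid[v-155,0])+3]; print(v,np.round(q.mean(0),4))
E
python3 rel.py
```

```text
auto L (array([ 0.01297205, -0.04677641]), np.float64(0.006836821016085301)) (np.int64(207), 145) (np.int64(199), 235)
auto R (array([-0.10050866,  0.04611714]), np.float64(0.00669649358008324)) (np.int64(303), 145) (np.int64(303), 235)
man L (array([ 0.00537218, -0.04030486]), np.float64(3.469446951953614e-18))
man R (array([-0.00400509,  0.03789279]), np.float64(3.469446951953614e-18))
bolts tool yz [[40.4, -33.1], [40.7, 30.5], [-45.4, -33.1], [-45.0, 32.1]] world [0.5671 0.029  0.009 ]
pin rows 151 231 tool x median of top [ 0.01577582  0.03594551 -0.00236656]
pin line z=a*y+b [ 0.00307771 -0.00228121] width [0.01142792 0.00351756 0.        ]
160 [ 0.015   0.0505 -0.0024]
200 [ 0.016   0.0303 -0.0024]
225 [ 0.0149  0.0173 -0.0024]
```

In the wrist picture the pin is about 1.1 mm to the robot side of the plate's middle, while the top camera puts it at -0.1 mm. The yaw error is about 3 mrad. Entry tolerance at the lip is about 3 mm, so I'll centre y and go down in steps, watching the force in the clip frame.

```bash
cat >> h.py <<'E'
A=.2967; CX=np.array([np.cos(A),np.sin(A),0]); CY=np.array([-np.sin(A),np.cos(A),0]); CC=np.array([.5679,.0295,0])
RC=Rdown(A)
def st(tag=""):
    s=sense(); r=np.array(s["position"])-CC; f=np.array(s["wrist_force"]); t=np.array(s["ft_torque"])
    print(tag,round(s["time_s"],2),"clip xyz mm",np.round([r@CX*1e3,r@CY*1e3,r[2]*1e3],2),"F",np.round([f@CX,f@CY,f[2]],1),"T",np.round([t@CX,t@CY,t[2]],2),"gap",round(s["finger_gap"]*1e3,2))
    return s,np.array([r@CX,r@CY,r[2]]),np.array([f@CX,f@CY,f[2]])
def go(x,y,z,feed=.05,**k):
    return move_l(CC+x*CX+y*CY+np.array([0,0,z]),RC,feed=feed,**k)
E
python3 - <<'E'
from h import *
_,r,_=st("0")
bx,by=0.,0.
go(0,0,.105); sleep(.15); _,r,_=st("a")
go(-r[0],-r[1],.098,feed=.03); sleep(.1);_,r2,_=st("b")
go(-r[0],-r[1],.088,feed=.03,until_force=6); sleep(.1); st("c")
E
```

```text
0 7.74 clip xyz mm [2.0000e-02 1.7600e+00 1.2505e+02] F [ 0.6 -0.2  0.2] T [ 0.05 -0.07  0.01] gap 8.71
a 8.44 clip xyz mm [  0.19  -0.11 105.19] F [ 0.2  1.  -0.7] T [-0.08  0.02 -0.07] gap 8.33
b 8.93 clip xyz mm [-1.400e-01  8.000e-02  9.799e+01] F [ 0.1  0.7 -0.9] T [ 0.02 -0.05  0.01] gap 8.57
c 9.51 clip xyz mm [-1.200e-01  7.000e-02  8.801e+01] F [-0.1 -0.6 -0.2] T [-0.09 -0.03 -0.01] gap 8.31
```

Run:
```python
from h import *
for z in (.086,.084,.082,.080,.078):
    hit=go(0,0,z,feed=.02,until_force=12); sleep(.05); _,r,f=st(str(hit))
    if abs(f[0])>8 or f[2]>15: break
s,p,d=snap("side","s7"); cv2.imwrite("pics/s7c.png",cv2.resize(p[130:250,190:300,::-1],None,fx=5,fy=5,interpolation=cv2.INTER_CUBIC))
```

```text
False 9.81 clip xyz mm [-3.000e-02  2.000e-02  8.598e+01] F [-0.5  0.2 -0.4] T [-0.01 -0.01  0.01] gap 8.52
False 10.11 clip xyz mm [-7.000e-02  0.000e+00  8.391e+01] F [ 0.1  0.6 -0.8] T [-0.02  0.04  0.09] gap 8.31
False 10.41 clip xyz mm [-2.000e-02 -5.000e-02  8.198e+01] F [-0.4 -0.7 -0.5] T [-0.06 -0.01  0.12] gap 8.54
False 10.71 clip xyz mm [ 7.000e-02 -1.200e-01  8.066e+01] F [-1.9  0.5  5.2] T [0.04 0.44 0.17] gap 8.33
False 11.01 clip xyz mm [ 0.17 -0.2  79.17] F [-3.8  0.5 10.2] T [0.14 0.68 0.13] gap 8.74
```

View pics/s7c.png

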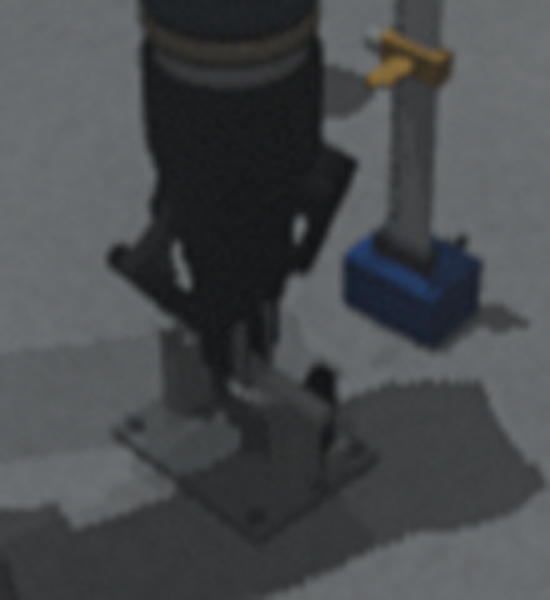

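The pin reached the noses at TCP z = 80.5 mm (Fx -3.8 N, Fz 10 N). The Fz share is high, so it may also be rubbing the tall prong's lip. A small step in x should show which.

Run:
```python
from h import *
for x in (.0005,.001,.0015):
    go(x,0,.078,feed=.02); sleep(.1); _,r,f=st(str(x))
```

```text
0.0005 11.41 clip xyz mm [ 0.21 -0.19 79.14] F [-3.7  0.6 10.7] T [0.18 0.94 0.22] gap 8.29
0.001 11.76 clip xyz mm [ 0.27 -0.19 79.12] F [-5.   1.2 10.8] T [0.17 1.05 0.18] gap 8.69
0.0015 12.11 clip xyz mm [ 0.32 -0.23 79.09] F [-5.7 -0.  12.1] T [0.14 1.32 0.12] gap 8.43
```

The arm is compliant (about 5–10 N/mm), so it will centre itself. I'll go back to x = 0 and keep pressing with a force limit.

Run:
```python
from h import *
for z in (.077,.075,.073,.071,.069,.067,.065,.064):
    go(0,0,z,feed=.03); sleep(.05); _,r,f=st(str(z))
    if f[2]>28 or abs(f[0])>15 or abs(f[1])>15: break
```

```text
0.077 12.41 clip xyz mm [ 0.15 -0.23 78.81] F [-4.5  1.8 14.2] T [0.2  0.94 0.12] gap 8.41
0.075 12.71 clip xyz mm [-1.000e-02 -3.300e-01  7.618e+01] F [-3.9  0.5  9.1] T [-0.04  0.71  0.21] gap 8.41
0.073 13.01 clip xyz mm [-2.000e-02 -3.900e-01  7.336e+01] F [-2.8 -0.6  4.8] T [-0.32  0.46  0.21] gap 8.07
0.071 13.31 clip xyz mm [-1.000e-02 -3.600e-01  7.087e+01] F [-1.1 -1.   0.9] T [-0.5   0.22  0.01] gap 8.6
0.069 13.61 clip xyz mm [ 1.000e-02 -2.500e-01  6.862e+01] F [ 0.3 -2.6 -2.4] T [-0.54 -0.03  0.16] gap 8.49
0.067 13.91 clip xyz mm [1.000e-02 1.000e-02 6.636e+01] F [ 2.3 -2.9 -7.3] T [-0.6  -0.4   0.17] gap 8.18
0.065 14.21 clip xyz mm [ 0.16  0.67 65.15] F [ 0.5 -0.2 -0.7] T [ 0.08 -0.1  -0.  ] gap 8.65
0.064 14.51 clip xyz mm [ 0.21  0.41 64.17] F [0.  0.8 0.6] T [ 0.22 -0.13  0.04] gap 8.53
```

The force profile is what I expected: a 14 N peak, then the jaw pulled the pin in. I'll press gently against the floor to confirm.

Run:
```python
from h import *
for z in (.063,.062,.061):
    go(0,0,z,feed=.03); sleep(.05); _,r,f=st(str(z))
    if f[2]>22: break
s,p,d=snap("side","s8"); cv2.imwrite("pics/s8c.png",cv2.resize(p[130:250,190:300,::-1],None,fx=5,fy=5,interpolation=cv2.INTER_CUBIC))
s,p,d=snap("wrist","w8")
```

```text
0.063 14.81 clip xyz mm [ 0.23  0.37 64.04] F [-3.1  2.   7.5] T [0.44 0.4  0.05] gap 8.3
0.062 15.11 clip xyz mm [ 0.26  0.43 63.91] F [-3.7  2.7 14.2] T [0.55 0.88 0.06] gap 8.23
0.061 15.41 clip xyz mm [ 0.27  0.38 63.78] F [-6.   2.4 21.2] T [0.77 1.36 0.01] gap 8.62
```

View pics/s8c.png

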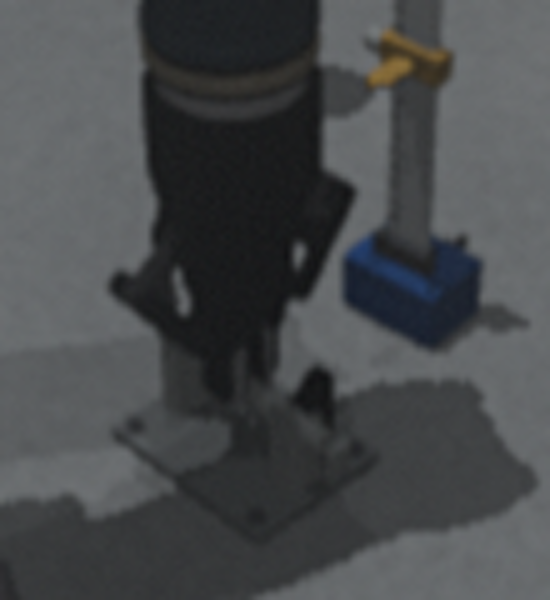

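View pics/w8.png

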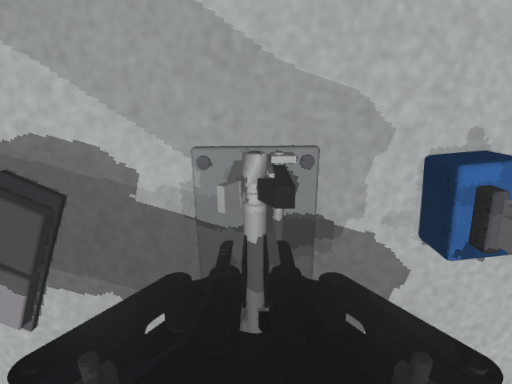

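The floor is hard at TCP 64.0 mm, which puts the pin at 44 mm, and the black noses overlap the pin at wrist (275,190) and (265,320). Now I'll unload, release and rise.

Run:
```python
from h import *
go(0.0002,.0004,.0642,feed=.05); st("unload")
command_gripper(.032); st("open")
go(0,0,.125,feed=.12); st("up")
s,p,d=snap("wrist","w9")
cv2.imwrite("pics/w9c.png",cv2.resize(p[120:280,170:340,::-1],None,fx=3.5,fy=3.5,interpolation=cv2.INTER_CUBIC))
```

```text
unload 15.76 clip xyz mm [ 0.21  0.24 64.22] F [0.5 0.1 0.5] T [-0.04 -0.08 -0.03] gap 8.37
open 16.11 clip xyz mm [ 0.    0.33 63.89] F [ 0.2  0.5 -0. ] T [ 0.04 -0.03  0.02] gap 31.95
up 16.77 clip xyz mm [ -0.37   0.23 124.71] F [-1.   0.1 -0.4] T [0.02 0.   0.03] gap 32.09
```

View pics/w9c.png

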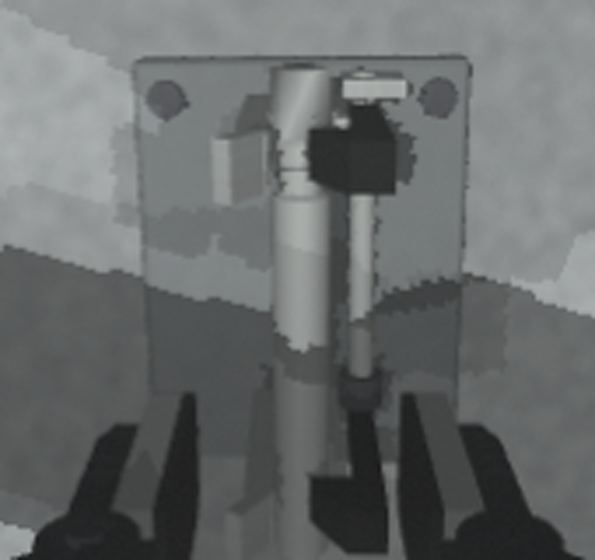

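The pin lies in both forks with both noses closed over it and is free of the fingers. Next I'll check the height calibration on the rule's top (known to be 226 mm) with the saved views, and go to the loupe.

Run:
```python
from h import *
T=cam("top");S=cam("side")
t=lambda x,y:np.array([x,y])/5+[150,110]-.4
s=lambda x,y:np.array([x,y])/6+[225,105]-.42
print("rule top L",tri(T,t(345,82),S,s(268,52)),"R",tri(T,t(407,63),S,s(322,74)))
print("tip",tri(T,t(414,194),S,s(232,250)))
X=np.load("pics/topX.npy"); print(np.nanmax(X[115:150,205:250,2]), np.round(X[122:126,220:232,2]*1000,0))
# loupe: move to hover
yaw=-.252; L=np.array([.5553,-.2853]); hc=np.array([.4672,-.2633])
u=(L-hc)/np.linalg.norm(L-hc); print("yaw",np.arctan2(u[1],u[0]), "grip from lens",L-.075*u,"from handle",hc+.0175*u)
b=bestyaw([.484,-.267,.15],[np.arctan2(u[1],u[0])+k for k in(0,np.pi,-np.pi,np.pi/2,-np.pi/2)]);print(b)
# final
for y in (A,A+np.pi,A-np.pi): print(y,inverse_kinematics(CC-.075*CX+[0,0,.175],Rdown(y)))
for y in (A+np.pi/2,A-np.pi/2): print("perp",y,inverse_kinematics(CC-.075*CX+[0,0,.175],Rdown(y)))
```

```text
rule top L (array([0.68321706, 0.09793155, 0.22557126]), np.float64(0.00015891122658178385)) R (array([0.6919595 , 0.07295561, 0.22622268]), np.float64(0.0005798555469828053))
tip (array([0.65586652, 0.07353943, 0.15869788]), np.float64(0.0004099383215463206))
0.22833097729679153 [[ -1.   3.  -1.  -1.  -5.   0.   1.  -1. 228. 225. 226.  -0.]
 [  1.  -0.   1.  -0.  -0.   0. 226. 228. 224. 225. 225. 223.]
 [ -1.  -1.   1. 226. 227. 225. 225. 223. 223. 223. 219. 218.]
 [226. 224. 228. 226. 226. 223. 221. 220. 218. 214. 212. 210.]]
yaw -0.24471156911612174 grip from lens [ 0.48253446 -0.26712926] from handle [ 0.48417863 -0.26753984]
[(np.float64(0.39730930751996), np.float64(-0.24471156911612174), array([ 0.02,  0.43,  0.53,  1.96, -0.28,  0.83,  0.46])), (np.float64(1.2306602303299), np.float64(-1.8155078959110182), array([-0.24,  0.53,  0.9 ,  1.97, -0.53,  0.9 , -0.87])), (np.float64(1.4656475161120297), np.float64(1.3260847576787749), array([ 0.31,  0.39,  0.15,  1.94, -0.08,  0.82,  1.83])), (np.float64(2.640726148739683), np.float64(-3.386304222705915), array([-0.35,  0.64,  1.11,  1.98, -0.7 ,  0.98, -2.28])), (np.float64(2.6407261487396836), np.float64(2.896881084473671), array([-0.35,  0.64,  1.11,  1.98, -0.7 ,  0.98, -2.28]))]
0.2967 [-0.40682798  0.28132092  0.36703911  2.05449161 -0.13564224  0.82823319
  0.3357022 ]
3.438292653589793 [-0.95529844  0.4688872   1.12293117  2.07873481 -0.53693533  0.92119826
 -2.37779594]
-2.844892653589793 [-0.95529844  0.4688872   1.12293117  2.07873481 -0.53693533  0.92119826
 -2.37779594]
perp 1.8674963267948965 [-0.069288    0.27536341 -0.03678302  2.03594974  0.01354414  0.83050217
  1.75367398]
perp -1.2740963267948966 [-0.73966408  0.34244689  0.79135698  2.07050204 -0.32296539  0.85196286
 -1.03537937]
```

The rule's top triangulates to 225.6–226.2 mm against 226, so the pointer height of 158.7 mm can be trusted. On to the loupe.

Run:
```python
from h import *
yt=-.2447+np.pi/2
command_gripper(.05,60)
movep([.4834,-.2673,.15],Rdown(yt)); sleep(.15)
s,p,d=snap("wrist","w10"); print(s["time_s"],np.round(s["position"],4))
C=cam("wrist",s)
print(proj(C,[[.5553,-.2853,.007],[.4834,-.2673,.014],[.4672,-.2633,.014]]))
```

```text
18.6 [ 0.484  -0.2661  0.1498]
[[254.28753544 258.01511329]
 [254.43195774 191.57667475]
 [254.40965063 174.1614675 ]]
```

View pics/w10.png

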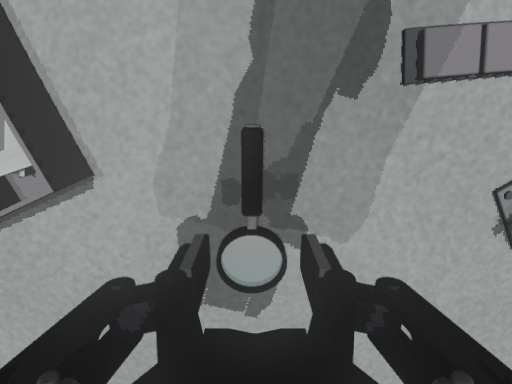

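The loupe lies where predicted: lens at (252,259), handle along column 252, rows 127 to 216. The 2–3 px column bias matches what I saw with the pin. Next: descend and grip.

Run:
```python
from h import *
R=Rdown(-.2447+np.pi/2); t=np.array([.4834,-.2673,.06])
move_l(t,R,feed=.15); sleep(.1); s=sense(); e=np.array(s["position"])-t; print(e,s["time_s"])
t[2]=.028; print(move_l(t-e,R,feed=.06,until_force=6))
s=sense(); print(np.round(s["position"],4),np.round(s["wrist_force"],1))
command_gripper(0,100); s=sense(); print(s["time_s"],s["finger_gap"],np.round(s["position"],4),np.round(s["wrist_force"],1))
move_l([.4834,-.2673,.10],R,feed=.08); sleep(.2)
s,p,d=snap("wrist","w11"); print(s["time_s"],s["finger_gap"],np.round(s["position"],4),np.round(s["wrist_force"],2),np.round(s["ft_torque"],3))
s,p,d=snap("side","s11"); cv2.imwrite("pics/s11c.png",cv2.resize(p[220:384,200:400,::-1],None,fx=3.5,fy=3.5,interpolation=cv2.INTER_CUBIC))
```

```text
[ 0.00081863 -0.00043005  0.00110855] 19.5
False
[ 0.4826 -0.2669  0.0267] [0.  0.2 0.3]
20.5917 0.01733996606917653 [ 0.483  -0.2673  0.0277] [-1.5  0.4  5.9]
21.8583 0.017086585225634564 [ 0.4831 -0.2672  0.0995] [-0.28  0.56 -1.7 ] [-0.006  0.009  0.031]
```

View pics/w11.png

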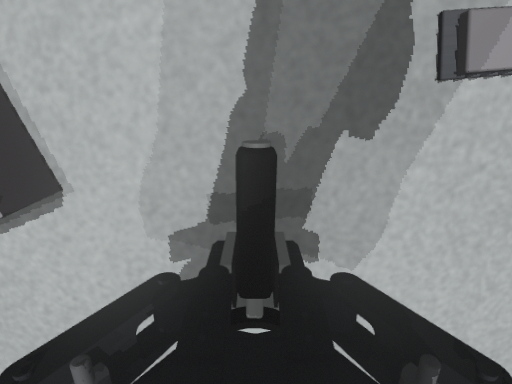

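View pics/s11c.png

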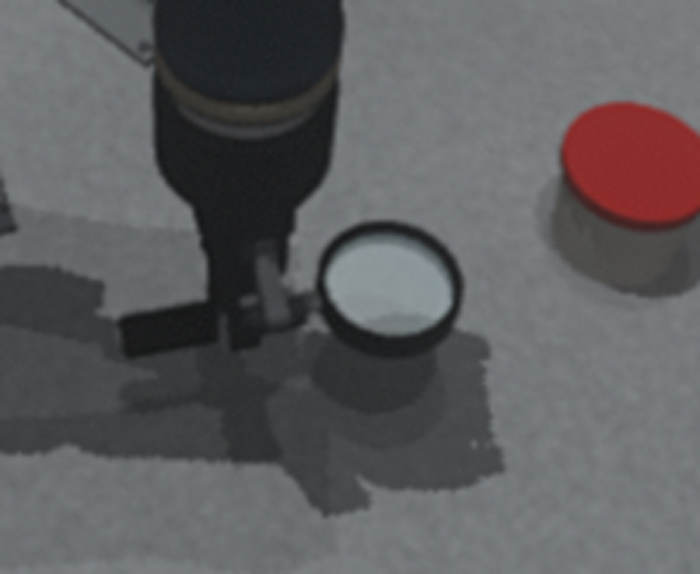

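The loupe is held by the handle and looks level. I'll check its tilt from the depth image, then carry it over the pin at the pointer's height.

```bash
python3 - <<'E'
from h import *
z=np.load("pics/w11.npz"); s={"position":z["pos"],"tcp_rot":z["R"]};C=cam("wrist",s)
v,u=np.mgrid[160:280:2,245:268:2]; P=bydepth(C,np.c_[u.ravel(),v.ravel()],z["d"][160:280:2,245:268:2].ravel())
l=(P-z["pos"])@z["R"]; k=(l[:,0]>.005)&(l[:,0]<.025); l=l[k]; a=np.linalg.lstsq(np.c_[l[:,1],l[:,2],np.ones(len(l))],l[:,0],rcond=None)[0]; print("handle top: slope along, across, x",a,len(l))
R0=Rdown(-.2447+np.pi/2); RF=Rdown(A+np.pi/2)
move_l([.4834,-.2673,.1794],R0,feed=.12)
t=CC-.075*CX+[0,0,.1794]
move_l(t,RF,feed=.12); sleep(.3)
s=sense(); print(s["time_s"],(np.array(s["position"])-t)*1e3,np.round(s["tcp_rot"],4).tolist(),s["finger_gap"])
for n in("top","side","wrist"):
    s,p,d=snap(n,n+"12")
E
cd pics
python3 - <<'E'
import cv2
a=cv2.imread("top12.png");cv2.imwrite("top12c.png",cv2.resize(a[110:260,180:320],None,fx=4,fy=4,interpolation=cv2.INTER_CUBIC))
a=cv2.imread("side12.png");cv2.imwrite("side12c.png",cv2.resize(a[80:240,150:310],None,fx=4,fy=3.7,interpolation=cv2.INTER_CUBIC))
E
```

```text
handle top: slope along, across, x [-0.00254116  0.01266187  0.01395192] 718
25.5083 [-0.02126859 -0.12443333  0.00280129] [[-0.0, -0.9564, -0.2921], [-0.0, -0.2921, 0.9564], [-1.0, 0.0, -0.0]] 0.017132240055903403
```

View pics/top12c.png

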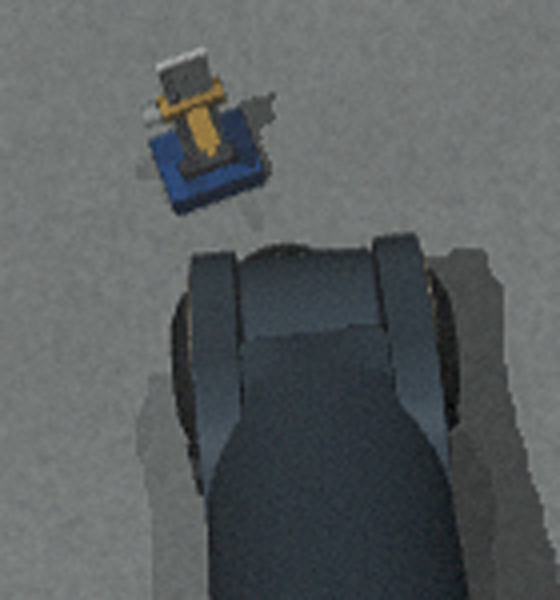

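View pics/side12c.png

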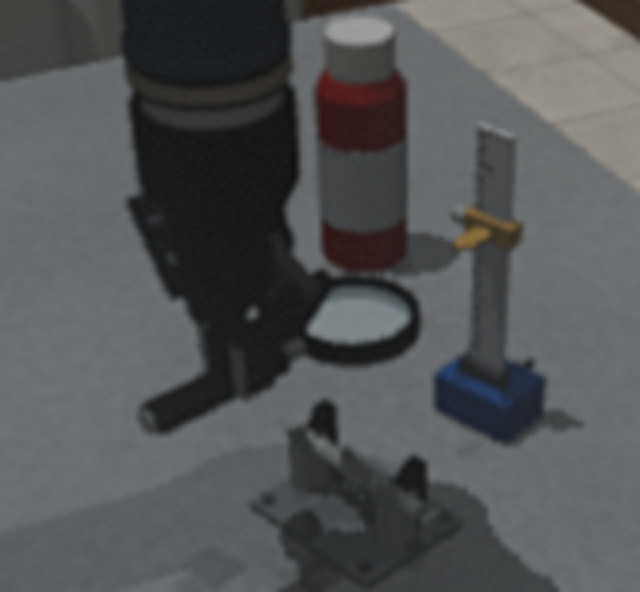

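In the side crop (4x/3.7x, offset 150,80) the lens sits above the pin with its rim at (300–420, 275–365), and the pin lies in the clip with both noses over it. Now I'll check the lens height, position and tilt against the prediction, using the side camera.

Run:
```python
from h import *
z=np.load("pics/side12.npz"); p=z["p"]; d=z["d"]; C=cam("side")
Lp=z["pos"]+.075*CX; Lp[2]=z["pos"][2]-.0207; print("pred lens",Lp)
th=np.linspace(0,2*np.pi,72)
ring=lambda c,r,h:np.c_[c[0]+r*np.cos(th),c[1]+r*np.sin(th),np.full(72,c[2]+h)]
vv,uu=np.mgrid[:384,:512]; X=bydepth(C,np.c_[uu.ravel(),vv.ravel()],d.ravel()).reshape(384,512,3)
near=(np.hypot(X[:,:,0]-Lp[0],X[:,:,1]-Lp[1])<.045)&(np.abs(X[:,:,2]-Lp[2])<.03)
al=(X[:,:,:2]-Lp[:2])@CX[:2]; near&=(al>-.030)
ys,xs=np.where(near); print(near.sum(), xs.min(),xs.max(),ys.min(),ys.max())
pr=proj(C,np.r_[ring(Lp,.036,.007),ring(Lp,.036,-.007)]); print("pred bbox",pr.min(0),pr.max(0))
dk=(p.max(2)<40)&near
m=near.astype(np.uint8); 
Q=X[near]; print("height pct",np.percentile(Q[:,2],[2,10,50,90,98]), "xy centre", (Q[:,:2].min(0)+Q[:,:2].max(0))/2, Q[:,:2].mean(0))
# top plane: lens glass (bright) & rim
g=near&(p.min(2)>90); G=X[g]; a=np.linalg.lstsq(np.c_[G[:,:2]-Lp[:2],np.ones(len(G))],G[:,2],rcond=None)[0]; print("glass plane slope",a,len(G),"slope clip x,y",a[:2]@CX[:2],a[:2]@CY[:2])
im=p.copy()[:,:,::-1]; im=cv2.resize(im[120:250,190:300],None,fx=5,fy=4.6*1.0,interpolation=cv2.INTER_CUBIC)
for h,c in((.007,(0,255,0)),(-.007,(0,200,255))):
    q=proj(C,ring(Lp,.036,h)); q=(q-[190,120]+.5)*[5,4.6]; cv2.polylines(im,[np.int32(q)],True,c,1)
cv2.imwrite("pics/ov12.png",im)
# pointer in new side image & clip unaffected
hsv=cv2.cvtColor(p,cv2.COLOR_RGB2HSV)
```

```text
pred lens [0.5679057  0.02944331 0.15871313]
537 227 254 155 179
pred bbox [219.60583903 154.27251009] [253.37824487 179.34993402]
height pct [0.15214912 0.1572264  0.16149558 0.16487114 0.16610046] xy centre [0.57394802 0.02790622] [0.5750278  0.02120413]
glass plane slope [-0.01341374  0.0098375   0.16154209] 237 slope clip x,y -0.009951500370997911 0.013329388183102706
```

View pics/ov12.png

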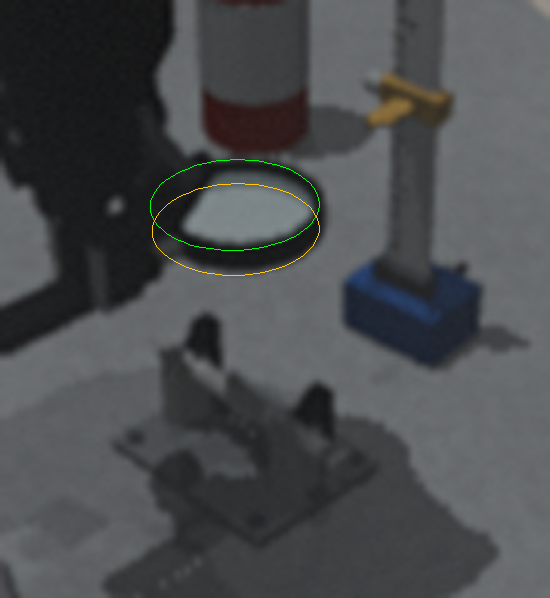

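View pics/wrist12.png

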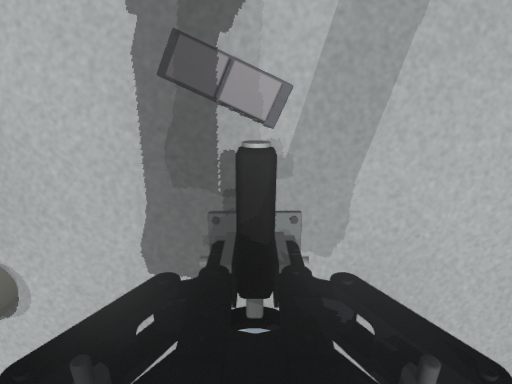

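The rim's height agrees: top at about 166 mm against a predicted 165.7, and rows 155–179 against 154.3–179.3. It sits about 1 px to the right, so I'll check whether the clip shows the same bias in the side view.

Run:
```python
from h import *
C=cam("side")
P=[CC+a*CX*.040+b*CY*.052+np.array([0,0,.008]) for a,b in((-1,1),(-1,-1),(1,-1),(1,1))]
q=(proj(C,P)-[190,120]+.5)*[5,4.6]; print("plate corners pred in overlay px",np.round(q))
q=(proj(C,[[.6559,.0735,.1587]])-[190,120]+.5)*[5,4.6]; print(q)
# measured corners -> world
M=np.array([(112,443),(262,543),(380,465)])/[5,4.6]+[190,120]-.5
W=onplane(C,M,.008); print(np.round(W,4)); c=(W[0]+W[2])/2; print("clip centre by side",c,"diff clip frame",(c-CC)@CX,(c-CC)@CY)
# lens centre via right rim edge
z=np.load("pics/side12.npz"); print(z["pos"])
st()
```

```text
plate corners pred in overlay px [[110. 437.]
 [255. 542.]
 [379. 464.]
 [233. 369.]]
[[368.40685528 123.15727267]]
[[ 0.5137  0.0631  0.008 ]
 [ 0.5473 -0.0341  0.008 ]
 [ 0.6212 -0.0094  0.008 ]]
clip centre by side [0.5674642  0.02686967 0.008     ] diff clip frame -0.001185774319242381 -0.0023879853918850704
[0.49618271 0.00751586 0.17941313]
 25.66 clip xyz mm [-7.5000e+01 -5.0000e-02  1.7942e+02] F [-0.   0.2 -1.1] T [0.01 0.06 0.01] gap 16.89
```

The clip shows the same bias of about 1 px to the right, so the lens is centred over the pin to within 1–2 mm. The pointer hasn't moved: predicted (368,123), seen there. Handing in.

Run:
```python
from h import *
st("final"); print(np.round(np.abs(sense()["qd"]).max(),4)); finish_job()
```

```text
final 25.66 clip xyz mm [-7.5000e+01 -5.0000e-02  1.7942e+02] F [-0.   0.2 -1.1] T [0.01 0.06 0.01] gap 16.89
0.0016
the job is handed in; nothing more can be done
```

The pin is seated in the clip with the jaw closed over it. The loupe is held steady by its handle over the middle of the pin, level with the pointer. I handed the job in at 25.7 s; it reports no verdict.

- **Pin:** I pressed it past the jaw with about 14 N, and it snapped in and met a hard floor at 44 mm. After I let go, the wrist view showed it in both forks with both noses over it. The last side view showed the same.
- **Loupe height:** The lens middle is at 158.7 mm by the arm's pose. The pointer tip measures 158.7 mm from two cameras, and the same method put the rule's top at 225.6–226.2 mm against the true 226 mm. In the side view the rim's top is at about 166 mm, where 165.7 mm was expected.
- **Loupe position:** The lens is within about 1–2 mm of the pin's middle. Tilt measured about 0.01 rad, which is within the cameras' error.

**Disagreements:**
- **Grip:** The first grip on the pin read 8.2 mm for a 12 mm pin, so I gripped again lower and got 8.6 mm. The loupe's 20 mm handle also read low, at 17 mm. I put this down to the pads giving; both held.
- **Cameras:** The wrist camera was about 2 mm off sideways. The side camera placed both the clip and the lens about 1 px off, so their relative position stands.

The cursor had not moved in the last side view. The arm never went near the spray can or the grease pot, and passed well above the brake pad.

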